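# Shut the file box and clip its lid down

### The job

Close the file box for transport: first press its hinged lid fully shut while the clip flaps still stick out, then fold all three clip flaps (front, left and right) down around the rim until they lie flat along the box's walls. Do not shift or knock over the things standing around the box.

Things in the scene. Friction and masses are not known exactly. Their poses are not given: they have to be found in the camera images.
- box: clear plastic file box full of papers, 160 mm deep (its x) by 220 mm wide (its y), 110 mm to the rim; heavy, does not slide. Origin: centre of its underside, on the table. Its -x is the front (side nearest the robot apart from its yaw, within 0.45 rad), +y its left, -y its right
- lid (a joint): angle of the grey plastic lid: 0 = shut, level on the rim; grows as its front edge rises; starts 0.3 to 0.55. Hinge line: along the box's y, 86 mm behind (+x of) the box's centre, 110 mm up. Stiff hinge (friction 0.4 N m): it stays where left; a few newtons down near the front close it
- lid_middle (a point): centre of the lid's top face (moves with the lid). Lid: plate 172 mm deep (from its hinge forward) by 232 mm wide; shut, its top is 118 mm above the table, 121 mm on the raised middle panel (120 x 170 mm)
- clip_front (a joint): angle of the grey plastic clip flap on the front edge of the lid: 0 = folded down, flat along the box's wall (its stop); 1.57 = straight out in the lid's plane; starts 1.7 to 2.1 (out and slightly up). Stays where left (friction 0.06 N m: one to three newtons move it)
- clip_front_hinge (a point): middle of the front flap's hinge line: front (-x of the box) edge of the lid; hinge along the box's y, 92 mm from the box's centre, 114 mm above the table when the lid is shut. Flap: plate 80 mm wide, 52 mm from hinge to free edge, 4 mm thick, centred on its hinge
- clip_front_edge (a point): middle of the front flap's free edge
- clip_left (a joint): angle of the grey plastic clip flap on the left edge of the lid: 0 = folded down, flat along the box's wall (its stop); 1.57 = straight out in the lid's plane; starts 1.7 to 2.1 (out and slightly up). Stays where left (friction 0.06 N m: one to three newtons move it)
- clip_left_hinge (a point): middle of the left flap's hinge line: left (+y) edge of the lid; hinge along the box's x, 122 mm from the box's centre line, 114 mm above the table when the lid is shut. Flap: plate 80 mm wide, 52 mm from hinge to free edge, 4 mm thick, centred on its hinge
- clip_left_edge (a point): middle of the left flap's free edge
- clip_right (a joint): angle of the grey plastic clip flap on the right edge of the lid: 0 = folded down, flat along the box's wall (its stop); 1.57 = straight out in the lid's plane; starts 1.7 to 2.1 (out and slightly up). Stays where left (friction 0.06 N m: one to three newtons move it)
- clip_right_hinge (a point): middle of the right flap's hinge line: right (-y) edge of the lid; hinge along the box's x, 122 mm from the box's centre line, 114 mm above the table when the lid is shut. Flap: plate 80 mm wide, 52 mm from hinge to free edge, 4 mm thick, centred on its hinge
- clip_right_edge (a point): middle of the right flap's free edge
- stapler: bystander: black stapler, 140 x 36 x 45 mm, lying flat; origin at the centre of its underside
- tape: bystander: roll of clear tape lying flat, 90 mm across, 24 mm high; origin at the centre of its underside
- mug: bystander: white mug, 80 mm across, 92 mm high; origin at the centre of its underside
- glue: bystander: grey glue stick standing, 30 mm across, 90 mm high; origin at the centre of its underside
- marker: bystander: black marker lying, 135 mm long, 18 mm thick; origin at the centre of its underside
- stamp: bystander: wooden hand stamp standing, 44 mm across, 76 mm high; origin at the centre of its underside

How it is judged:
By the outcome, as a careful person would: the job done as asked, in the order asked, and still so for the second after the job is handed in, with the robot touching nothing.
It also fails if it takes over 64 s, if anything falls off the work surface, if the arm or the gripper's body presses on something with over 40 N, if the wrist force passes 120 N, or if a joint passes its speed limit or range.

### The arm

A 6-joint arm with a two-finger parallel gripper is mounted at the origin on the work surface. World frame = base frame: x ahead of the robot, y to its left, z up, the work surface at z = 0. Lengths are in mm, angles in rad, forces in N, time in s.
With the tool pointing down it reaches from about 400 to 925 mm from the base axis. Payload 12.5 kg.
Tool frame: the origin (TCP) lies on the centre line of the jaws, within the pads' length; the fingertips stand 14 mm ahead of it and the grasp point (between the pads) lies 5 mm behind it; z points along the fingers, x is the direction in which the jaws open and shut, and the axes are right-handed (so a half turn about z gives the same grasp; the last joint's range is limited). The gripper opens to 95 mm and grips with 3 to 60 N. Pads are 20 mm wide; open, the fingers measure 119 mm over their backs; the gripper's body (75 mm by 180 mm) begins 59 mm behind the grasp point.
Start: joints at [-1.365, 0.491, 1.559, -0, 1.092, -0.106], TCP at [191.755, -594.874, 228.661] pointing down, gripper open.
Joint ranges: [-3.1, 3.1], [-0.84, 2.19], [0.05, 2.79], [-1.13, 4.28], [0.06, 2.93], [-2.69, 2.69]. Speed limits (rad/s): [2.22, 2.22, 2.79, 3.14, 3.14, 3.14].

### API

Orientations are given as [roll, pitch, yaw] about the fixed x, y, z axes, in that order (R = Rz(yaw) Ry(pitch) Rx(roll)).
In Python, from cell import state, read_camera, job_done gives the robot as it stands.
- The arm moves only by the shell command python3 -m handwheel 'ROWS'. ROWS is JSON, a list of rows, each an object of numbers: "hand": the finger opening in m, from 0 to 0.0951; "x", "y", "z": the shift along the world's x, y, z in m; "spin": the turn about the world's z in units of 5 degrees (1.0 is 5 degrees). In form: [{"hand": .., "x": .., "y": .., "z": .., "spin": ..}, ...]. A call has 1 to 20 rows; each row is the pose to reach, as a shift and turn from the pose commanded when the call began; what a row does not reach only later rows make up. A row lasts 1/12 s, in which the tool goes at most 41.7 mm and 7.16 degrees, less where a joint would pass 70% of its speed; a pose out of reach is approached as far as the arm can. A call with a gripper value outside its range is refused whole. The fingers move at their own pace and stop on an object; the grip force is fixed at half the most. Time passes only in rows, so rows that repeat a pose let the fingers close. It gives the time, the measured TCP pose, the force and the opening at its end, in the units of the state.
- state(): the state, without advancing time (a new reading comes with each control period).
- read_camera(name): name is "side" or "top" or "wrist"; returns a dict with "img" (420x560x3 uint8, red, green, blue), "fx", "fy", "cx", "cy" (pixels), "D" ([k1, k2, p1, p2, k3] as OpenCV has them; the pictures are not rectified), "T" (4x4, takes a point from camera to world coordinates). Camera axes: x right, y down, z forward; pixel columns grow to the right and rows downward; lengths in mm; the calibration is good to about 2 mm. A picture is of the moment at which its call begins. There is no depth.
- job_done(): hands the job in, once; it reports no verdict.
The state is a dict: "t": time; "joints": joint angles; "qvel": joint speeds; "tau": joint torques, N m; "eef_pos": TCP position; "tcp_rot": TCP orientation; "ft_force": force on the tool from outside, world axes, zero at the start; "moment": the same for the moment, N m; "opening": opening from 0.0 (shut) to 1.0 (fully open).
Only numpy, scipy, OpenCV 4.12 (cv2) and the standard library are available. Lean on these libraries where they do the work, as an engineer would, in place of code of your own. Each camera call takes 0.05 s, during which the arm holds its last target. There are 200 camera calls.

## Working session

There is one attempt and no reset: what is moved stays moved. The work goes in short steps, Python scripts to look and compute and a shell command to move; the robot and the scene stay as the last step left them, time stands still between calls to the robot, and variables do not carry over. Pictures are saved under pics/ and viewed, about 8 in all and at most 12, crops included, and the job is handed in when it is done.

```bash
mkdir -p pics; ls
python3 - <<'E'
from cell import state, read_camera
import cv2,numpy as np
s=state();print(s)
for n in("side","top"):
    c=read_camera(n);cv2.imwrite(f"pics/{n}0.png",c["img"][:,:,::-1]);print(n,c["fx"],c["fy"],c["cx"],c["cy"],c["D"],np.round(c["T"],3).tolist())
E
```

```text
pics
{'t': 0.0, 'joints': array([-1.36462882e+00,  4.91559498e-01,  1.55944976e+00, -1.24832245e-05,
        1.09165403e+00, -1.05575507e-01]), 'qvel': array([-0.00047388,  0.00084446,  0.00059939,  0.00024511, -0.00036748,
        0.0013512 ]), 'tau': array([ 1.06163625e-03, -6.12646222e+01, -2.58178926e+01,  6.92666858e-02,
        4.81962925e-02, -1.05503564e-04]), 'eef_pos': array([ 191.68757275, -594.65070481,  228.06165877]), 'tcp_rot': array([-3.14149084e+00,  1.06584493e-03, -1.25904750e+00]), 'ft_force': array([ 0.64262123, -0.39413471, -0.04600826]), 'moment': array([ 0.01964915,  0.00469169, -0.05116841]), 'opening': 0.9989816679120854}
side 457.8969279951725 457.8969279951725 278.4355879085989 211.68518234231445 [0.02191723 0.         0.         0.         0.        ] [[-0.87, -0.383, 0.31, 253.818], [-0.492, 0.656, -0.573, 508.338], [0.016, -0.651, -0.759, 732.794], [0.0, 0.0, 0.0, 1.0]]
top 470.16762637827145 470.16762637827145 279.43391673913544 209.4561510279192 [-0.0857913  0.         0.         0.         0.       ] [[-0.014, -0.982, 0.186, 385.366], [-1.0, 0.016, 0.013, 14.749], [-0.016, -0.186, -0.982, 925.315], [0.0, 0.0, 0.0, 1.0]]
```

View pics/side0.png

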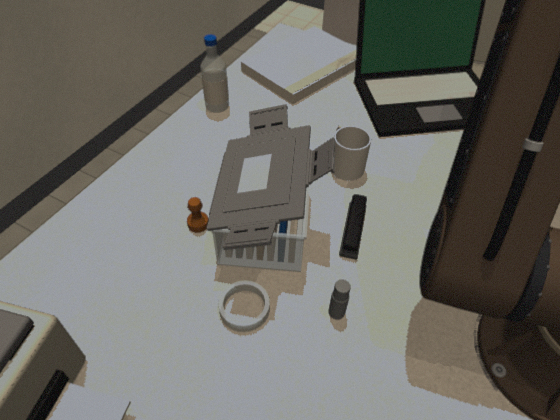

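View pics/top0.png

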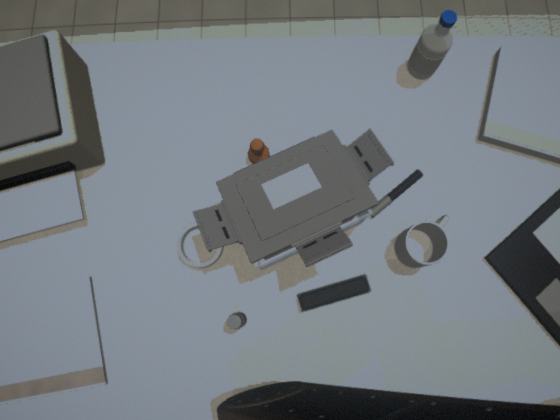

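The top view shows the lid with rear-left, rear-right, front-right and front-left corners near (217,185), (334,132), (377,208) and (262,262). The tape is under the left flap, the marker is by the right flap, the mug is front right, and the stapler and glue are in front. In the side view the same corners are at about (212,227), (225,137), (311,127) and (303,222).

```bash
cat > h.py <<'E'
import cv2,numpy as np
from cell import state, read_camera
def ray(c,p):
    K=np.array([[c["fx"],0,c["cx"]],[0,c["fy"],c["cy"]],[0,0,1]])
    u=cv2.undistortPoints(np.array([[p]],float),K,np.array(c["D"],float))[0,0]
    T=np.array(c["T"]);d=T[:3,:3]@[u[0],u[1],1];return T[:3,3],d/np.linalg.norm(d)
def plane(c,p,z):
    o,d=ray(c,p);return o+d*(z-o[2])/d[2]
def tri(c1,p1,c2,p2):
    o1,d1=ray(c1,p1);o2,d2=ray(c2,p2)
    s=np.linalg.lstsq(np.c_[d1,-d2],o2-o1,rcond=None)[0]
    a=o1+s[0]*d1;b=o2+s[1]*d2;return (a+b)/2,np.linalg.norm(a-b)
def proj(c,P):
    T=np.linalg.inv(np.array(c["T"]));K=np.array([[c["fx"],0,c["cx"]],[0,c["fy"],c["cy"]],[0,0,1]])
    return cv2.projectPoints(np.array(P,float).reshape(-1,1,3),cv2.Rodrigues(T[:3,:3])[0],T[:3,3],K,np.array(c["D"],float))[0][:,0]
E
python3 - <<'E'
from h import *
t=read_camera("top");s=read_camera("side")
for n,a,b in[("RL",(217,185),(212,227)),("RR",(334,132),(225,137)),("FR",(377,208),(311,127)),("FL",(262,262),(303,222)),
 ("labRL",(261,184),(237,191)),("stampTop",(257,144),(195,201)),("glueTop",(235,318),(342,285))]:
    p,e=tri(t,a,s,b);print(n,p.round(),round(e,1))
for n,a,z in[("stapA",(299,303),45),("stapB",(368,284),45),("markA",(421,173),9),("markB",(374,213),9),("tape",(201,246),12),("mugrim",(421,243),92)]:
    print(n,plane(t,a,z).round())
A=cv2.resize(t["img"][110:275,185:430],None,fx=1.9,fy=1.9,interpolation=cv2.INTER_CUBIC)
B=cv2.resize(s["img"][95:280,195:345],None,fx=2.2,fy=2.2,interpolation=cv2.INTER_CUBIC)
im=np.zeros((420,800,3),np.uint8);im[:A.shape[0],:A.shape[1]]=A;im[:B.shape[0],468:468+B.shape[1]]=B
cv2.imwrite("pics/m1.png",cv2.convertScaleAbs(im[:,:,::-1],alpha=1.5))
E
```

```text
RL [583. 135. 123.] 0.7
RR [685. -71. 124.] 17.2
FR [ 531. -133.  172.] 6.8
FL [448.  57. 136.] 5.1
labRL [580.  57. 142.] 3.6
stampTop [675.  68.  73.] 1.9
glueTop [351. 106.  87.] 2.0
stapA [376.  -7.  45.]
stapB [ 408. -136.   45.]
markA [ 629. -260.    9.]
markB [ 548. -160.    9.]
tape [488. 182.  12.]
mugrim [ 478. -226.   92.]
```

View pics/m1.png

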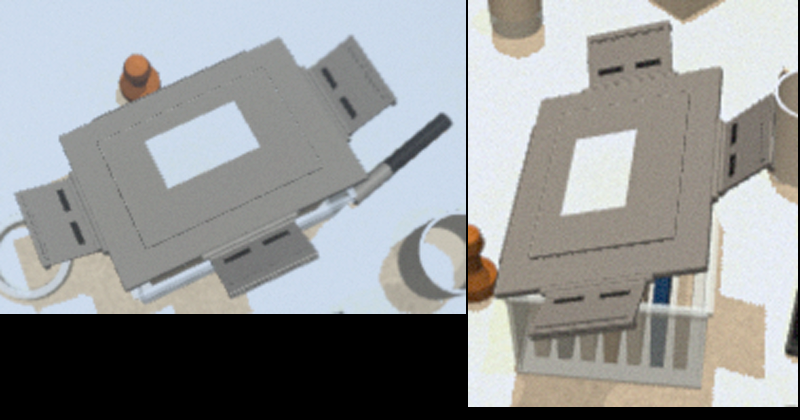

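Run:
```python
from h import *
from scipy.optimize import least_squares
t=read_camera("top");s=read_camera("side")
tp=dict(RL=(216.6,181.6),RR=(332.4,131),FR=(378.2,203.7),FL=(253.4,261.6))
sp=dict(RL=(208.6,228.2),RR=(229.1,139.1),FR=(310,125.9),FL=(303.6,216.8))
P={}
for k in tp: P[k],e=tri(t,tp[k],s,sp[k]);print(k,P[k].round(),round(e,1))
d=P["RL"]-P["RR"]+P["FL"]-P["FR"];yaw=np.arctan2(-d[0],d[1])
f=(P["FL"]+P["FR"]-P["RL"]-P["RR"])/2;lid=np.arctan2(f[2],np.hypot(f[0],f[1]))
print("w,d",np.linalg.norm(P["RL"]-P["RR"]),np.linalg.norm(f),"yaw",yaw,"lid",lid)
# closed form pose from labelled corners: x,y,yaw,lid by least squares on 3D corners
def cor(q):
    x,y,w,a=q;X=np.array([np.cos(w),np.sin(w),0]);Y=np.array([-np.sin(w),np.cos(w),0]);Z=np.array([0,0,1.])
    O=np.array([x,y,0])+86*X+110*Z;F=-X*np.cos(a)+Z*np.sin(a);N=X*np.sin(a)+Z*np.cos(a)
    return {k:O+8*N+(172*F if k[0]=="F" else 0)+116*Y*(1 if k[1]=="L" else -1) for k in tp}
def res(q):
    c=cor(q);return np.concatenate([np.r_[proj(t,c[k])[0]-tp[k],proj(s,c[k])[0]-sp[k]] for k in tp])
r=least_squares(res,[560,20,.41,.4]);print(r.x.round(3),res(r.x).round(1))
x,y,w,a=r.x;c,sn=np.cos(w),np.sin(w)
W=lambda bx,by:np.round([x+c*bx-sn*by,y+sn*bx+c*by])
for n,b in dict(fronthinge=(-92,0),frontout=(-144,0),lefthinge=(0,122),righthinge=(0,-122),leftout=(0,174),rightout=(0,-174)).items():print(n,W(*b))
B=lambda X,Y:np.round([c*(X-x)+sn*(Y-y),-sn*(X-x)+c*(Y-y)])
for n,p in dict(stamp=(675,68),glue=(351,106),stapA=(376,-7),stapB=(408,-136),mkA=plane(t,(422,172),9)[:2],mkB=plane(t,(373,215),9)[:2],tape=(488,182),mug=(478,-226)).items():print(n,"in box frame",B(*p))
```

```text
RL [590. 137. 117.] 0.2
RR [682. -71. 123.] 5.4
FR [ 536. -136.  171.] 3.1
FL [445.  69. 165.] 1.1
w,d 226.56496702949877 167.07914887437119 yaw 0.41858282052077717 lid 0.2900740977314819
[ 5.580e+02 -3.594e+00  4.220e-01  3.070e-01] [-1.  -0.5 -1.2  0.4  0.6 -2.8  0.4  0.8  2.  -0.8  1.7 -0.5 -2.   1.4
  1.4  0. ]
fronthinge [474. -41.]
frontout [427. -63.]
lefthinge [508. 108.]
righthinge [ 608. -115.]
leftout [487. 155.]
rightout [ 629. -162.]
stamp in box frame [136.  17.]
glue in box frame [-144.  185.]
stapA in box frame [-167.   71.]
stapB in box frame [-191.  -59.]
mkA in box frame [ -39. -266.]
mkB in box frame [ -75. -135.]
tape in box frame [ 12. 198.]
mug in box frame [-164. -170.]
```

```bash
python3 -m handwheel '[{"hand":0,"x":0.05,"y":0.1,"z":0.06,"spin":1.26},{"hand":0,"x":0.1,"y":0.2,"z":0.06,"spin":1.26},{"hand":0,"x":0.3,"y":0.562,"z":0.06,"spin":1.26},{"hand":0,"x":0.3,"y":0.562,"z":0.06,"spin":1.26},{"hand":0,"x":0.3,"y":0.562,"z":0.06,"spin":1.26},{"hand":0,"x":0.3,"y":0.562,"z":0.06,"spin":1.26},{"hand":0,"x":0.3,"y":0.562,"z":0.06,"spin":1.26},{"hand":0,"x":0.3,"y":0.562,"z":0.06,"spin":1.26},{"hand":0,"x":0.3,"y":0.562,"z":0.06,"spin":1.26},{"hand":0,"x":0.3,"y":0.562,"z":0.06,"spin":1.26},{"hand":0,"x":0.3,"y":0.562,"z":0.06,"spin":1.26},{"hand":0,"x":0.3,"y":0.562,"z":0.06,"spin":1.26},{"hand":0,"x":0.3,"y":0.562,"z":0.06,"spin":1.26},{"hand":0,"x":0.3,"y":0.562,"z":0.06,"spin":1.26},{"hand":0,"x":0.3,"y":0.562,"z":0.06,"spin":1.26},{"hand":0,"x":0.3,"y":0.562,"z":0.06,"spin":1.26},{"hand":0,"x":0.3,"y":0.562,"z":0.06,"spin":1.26},{"hand":0,"x":0.3,"y":0.562,"z":0.06,"spin":1.26},{"hand":0,"x":0.3,"y":0.562,"z":0.06,"spin":1.26}]'
```

```text
t: 1.88
eef_pos: [491.4, -33.2, 288.5]
tcp_rot: [3.141, -0.0, -1.149]
ft_force: [-0.3, 0.1, 0.0]
opening: 0.003
```

```bash
python3 -m handwheel '[{"hand":0,"z":-0.03},{"hand":0,"z":-0.06},{"hand":0,"z":-0.08},{"hand":0,"z":-0.09},{"hand":0,"z":-0.1},{"hand":0,"z":-0.11},{"hand":0,"z":-0.12},{"hand":0,"z":-0.13},{"hand":0,"z":-0.14},{"hand":0,"z":-0.146},{"hand":0,"z":-0.15},{"hand":0,"z":-0.152},{"hand":0,"z":-0.152}]'; python3 -c "
from h import *
for n in('side','wrist'):cv2.imwrite('pics/'+n+'1.png',read_camera(n)['img'][:,:,::-1])"
```

```text
invalid input
```

View pics/side1.png

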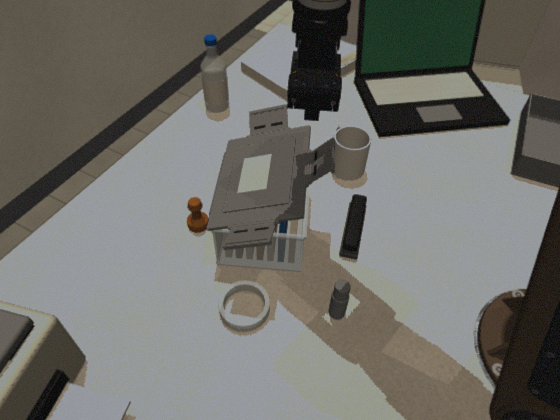

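That call was refused because every row needs all the keys, so nothing moved. The picture shows the gripper still high, with its fingertip at (313,117).

```bash
python3 -c "
from h import *
print(proj(read_camera('side'),[[491,-33,274]]))"; python3 -m handwheel '[{"hand":0,"x":0,"y":0,"z":-0.03,"spin":0},{"hand":0,"x":0,"y":0,"z":-0.06,"spin":0},{"hand":0,"x":0,"y":0,"z":-0.08,"spin":0},{"hand":0,"x":0,"y":0,"z":-0.09,"spin":0},{"hand":0,"x":0,"y":0,"z":-0.1,"spin":0},{"hand":0,"x":0,"y":0,"z":-0.11,"spin":0},{"hand":0,"x":0,"y":0,"z":-0.12,"spin":0},{"hand":0,"x":0,"y":0,"z":-0.13,"spin":0},{"hand":0,"x":0,"y":0,"z":-0.14,"spin":0},{"hand":0,"x":0,"y":0,"z":-0.146,"spin":0},{"hand":0,"x":0,"y":0,"z":-0.15,"spin":0},{"hand":0,"x":0,"y":0,"z":-0.152,"spin":0},{"hand":0,"x":0,"y":0,"z":-0.152,"spin":0}]'
```

```text
[[311.45984463 119.60489699]]
t: 3.12
eef_pos: [491.7, -33.2, 136.6]
tcp_rot: [3.142, -0.0, -1.15]
ft_force: [0.2, -0.6, -0.5]
opening: 0.005
```

```bash
python3 -m handwheel '[{"hand":0,"x":0,"y":0,"z":-0.002,"spin":0},{"hand":0,"x":0,"y":0,"z":-0.003,"spin":0},{"hand":0,"x":0,"y":0,"z":-0.004,"spin":0},{"hand":0,"x":0,"y":0,"z":-0.004,"spin":0}]'; python3 -c "
from h import *
for n in('side',):cv2.imwrite('pics/'+n+'2.png',read_camera(n)['img'][:,:,::-1])"
```

```text
t: 3.45
eef_pos: [491.9, -32.8, 132.7]
tcp_rot: [-3.141, -0.0, -1.149]
ft_force: [-0.1, 1.0, 0.7]
opening: 0.008
```

View pics/side2.png

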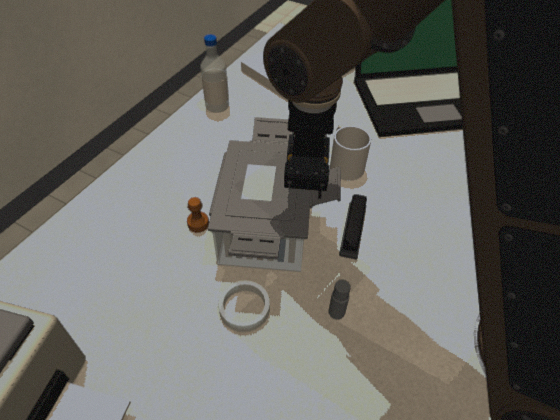

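The lid has come down almost level and its left-front corner now sits at the box rim. There's no firm contact force yet, so I'll keep pressing in small steps.

```bash
python3 -m handwheel '[{"hand":0,"x":0,"y":0,"z":-0.001,"spin":0},{"hand":0,"x":0,"y":0,"z":-0.002,"spin":0},{"hand":0,"x":0,"y":0,"z":-0.003,"spin":0},{"hand":0,"x":0,"y":0,"z":-0.003,"spin":0}]'; python3 -c "
from h import *
print(proj(read_camera('side'),[[492,-33,119]]))"
```

```text
t: 3.83
eef_pos: [491.9, -32.9, 131.8]
tcp_rot: [-3.14, -0.001, -1.149]
ft_force: [-8.2, 1.5, 31.6]
opening: 0.003
[[305.05327541 186.63362855]]
```

Contact is firm at 31.6 N with the tip at 117.8 mm, so the lid is shut. I'll lift, move out above the front flap and look.

```bash
python3 -m handwheel '[{"hand":0,"x":0,"y":0,"z":0.03,"spin":0},{"hand":0,"x":0,"y":0,"z":0.06,"spin":0},{"hand":0,"x":-0.025,"y":-0.011,"z":0.06,"spin":0},{"hand":0,"x":-0.051,"y":-0.023,"z":0.06,"spin":0},{"hand":0,"x":-0.051,"y":-0.023,"z":0.06,"spin":0},{"hand":0,"x":-0.051,"y":-0.023,"z":0.06,"spin":0}]'; python3 -c "
from h import *
s=read_camera('side');t=read_camera('top')
x,y,w=558,-3.6,.422
C=lambda bx,by,z:[x+np.cos(w)*bx-np.sin(w)*by,y+np.sin(w)*bx+np.cos(w)*by,z]
im=[]
for c in(t,s):
  i=c['img'].copy()
  for p in proj(c,[C(86,116,118),C(86,-116,118),C(-86,-116,118),C(-86,116,118),C(-92,0,114),C(0,122,114),C(0,-122,114)]):cv2.circle(i,tuple(int(round(v)) for v in p),1,(255,0,0),-1)
  im.append(i)
A=cv2.resize(im[0][110:290,170:430],None,fx=1.7,fy=1.7);B=cv2.resize(im[1][95:280,190:350],None,fx=2.1,fy=2.1)
o=np.zeros((400,800,3),np.uint8);o[:A.shape[0],:A.shape[1]]=A;o[:B.shape[0],450:450+B.shape[1]]=B
cv2.imwrite('pics/m2.png',cv2.convertScaleAbs(o[:,:,::-1],alpha=1.4))"
```

```text
t: 4.38
eef_pos: [440.2, -56.2, 190.1]
tcp_rot: [-3.141, -0.0, -1.15]
ft_force: [-0.3, 0.2, 0.3]
opening: 0.001
```

View pics/m2.png

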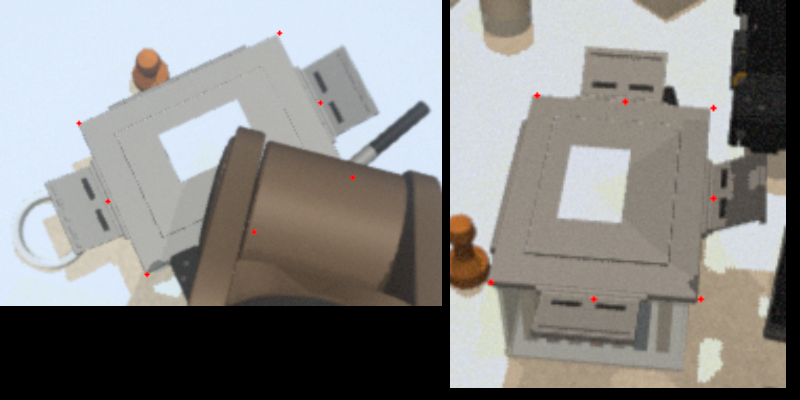

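The shut-lid corners I predicted land on the observed corners in both views, and all three flaps still stick out. Next is the front flap: press down outside the hinge, then sweep inward.

```bash
python3 -m handwheel '[{"hand":0,"x":0,"y":0,"z":-0.02,"spin":0},{"hand":0,"x":0,"y":0,"z":-0.035,"spin":0},{"hand":0,"x":0,"y":0,"z":-0.05,"spin":0},{"hand":0,"x":0,"y":0,"z":-0.065,"spin":0},{"hand":0,"x":0,"y":0,"z":-0.08,"spin":0},{"hand":0,"x":0,"y":0,"z":-0.093,"spin":0},{"hand":0,"x":0,"y":0,"z":-0.105,"spin":0},{"hand":0,"x":0,"y":0,"z":-0.105,"spin":0},{"hand":0,"x":0.006,"y":0.003,"z":-0.105,"spin":0},{"hand":0,"x":0.012,"y":0.0055,"z":-0.105,"spin":0},{"hand":0,"x":0.016,"y":0.007,"z":-0.105,"spin":0},{"hand":0,"x":0.018,"y":0.008,"z":-0.105,"spin":0},{"hand":0,"x":0.018,"y":0.008,"z":-0.105,"spin":0}]'
```

```text
t: 5.57
eef_pos: [459.7, -47.7, 85.1]
tcp_rot: [-3.14, -0.001, -1.149]
ft_force: [-0.2, 0.6, -0.2]
opening: 0.005
```

```bash
python3 -m handwheel '[{"hand":0,"x":0.001,"y":0.0004,"z":0,"spin":0},{"hand":0,"x":0.002,"y":0.0008,"z":0,"spin":0},{"hand":0,"x":0.003,"y":0.0012,"z":0,"spin":0},{"hand":0,"x":0.003,"y":0.0012,"z":0,"spin":0}]'
```

```text
t: 5.9
eef_pos: [461.8, -46.7, 84.7]
tcp_rot: [-3.142, -0.0, -1.149]
ft_force: [-0.9, -0.3, 0.0]
opening: 0.008
```

```bash
python3 -m handwheel '[{"hand":0,"x":0.001,"y":0.0004,"z":0,"spin":0},{"hand":0,"x":0.002,"y":0.0008,"z":0,"spin":0},{"hand":0,"x":0.003,"y":0.0012,"z":0,"spin":0},{"hand":0,"x":0.003,"y":0.0012,"z":0,"spin":0}]'
```

```text
t: 6.23
eef_pos: [463.8, -45.7, 84.6]
tcp_rot: [3.139, 0.001, -1.149]
ft_force: [-7.6, -5.6, 3.4]
opening: 0.003
```

At its stop (about 9 N, contact where predicted). Backing off, then going over to the left flap and folding it in the same way.

```bash
python3 -m handwheel '[{"hand":0,"x":-0.018,"y":-0.008,"z":0,"spin":0},{"hand":0,"x":-0.018,"y":-0.008,"z":0.035,"spin":0},{"hand":0,"x":-0.018,"y":-0.008,"z":0.07,"spin":0},{"hand":0,"x":-0.018,"y":-0.008,"z":0.105,"spin":0},{"hand":0,"x":-0.008,"y":0.03,"z":0.105,"spin":0},{"hand":0,"x":0.002,"y":0.07,"z":0.105,"spin":0},{"hand":0,"x":0.012,"y":0.11,"z":0.105,"spin":0},{"hand":0,"x":0.022,"y":0.15,"z":0.105,"spin":0},{"hand":0,"x":0.029,"y":0.187,"z":0.105,"spin":0},{"hand":0,"x":0.029,"y":0.187,"z":0.105,"spin":0},{"hand":0,"x":0.029,"y":0.187,"z":0.105,"spin":0}]' && python3 -c "
from h import *
t=read_camera('top');cv2.imwrite('pics/t3.png',t['img'][:,:,::-1])"
```

```text
t: 7.15
eef_pos: [493.8, 143.3, 189.5]
tcp_rot: [-3.141, -0.0, -1.146]
ft_force: [-0.6, 0.1, -0.0]
opening: 0.007
```

View pics/t3.png

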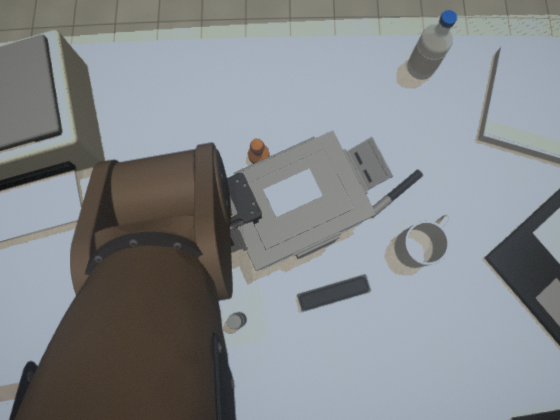

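The front flap has disappeared under the lid edge at about (315,245), so it is folded, and the bystanders haven't moved. Now the left flap.

```bash
python3 -m handwheel '[{"hand":0,"x":0,"y":0,"z":-0.02,"spin":0},{"hand":0,"x":0,"y":0,"z":-0.035,"spin":0},{"hand":0,"x":0,"y":0,"z":-0.05,"spin":0},{"hand":0,"x":0,"y":0,"z":-0.065,"spin":0},{"hand":0,"x":0,"y":0,"z":-0.08,"spin":0},{"hand":0,"x":0,"y":0,"z":-0.093,"spin":0},{"hand":0,"x":0,"y":0,"z":-0.105,"spin":0},{"hand":0,"x":0,"y":0,"z":-0.105,"spin":0},{"hand":0,"x":0.003,"y":-0.006,"z":-0.105,"spin":0},{"hand":0,"x":0.0055,"y":-0.012,"z":-0.105,"spin":0},{"hand":0,"x":0.007,"y":-0.016,"z":-0.105,"spin":0},{"hand":0,"x":0.008,"y":-0.018,"z":-0.105,"spin":0},{"hand":0,"x":0.008,"y":-0.018,"z":-0.105,"spin":0}]'
```

```text
t: 8.28
eef_pos: [502.3, 122.8, 85.2]
tcp_rot: [-3.141, -0.001, -1.15]
ft_force: [-0.1, 0.1, 0.4]
opening: 0.006
```

```bash
python3 -m handwheel '[{"hand":0,"x":0.0004,"y":-0.001,"z":0,"spin":0},{"hand":0,"x":0.0008,"y":-0.002,"z":0,"spin":0},{"hand":0,"x":0.0012,"y":-0.003,"z":0,"spin":0},{"hand":0,"x":0.0012,"y":-0.003,"z":0,"spin":0}]'
```

```text
t: 8.62
eef_pos: [503.1, 120.6, 84.7]
tcp_rot: [-3.141, -0.0, -1.149]
ft_force: [0.6, 0.0, 0.3]
opening: 0.004
```

```bash
python3 -m handwheel '[{"hand":0,"x":0.0004,"y":-0.001,"z":0,"spin":0},{"hand":0,"x":0.0008,"y":-0.002,"z":0,"spin":0},{"hand":0,"x":0.0012,"y":-0.003,"z":0,"spin":0},{"hand":0,"x":0.0012,"y":-0.003,"z":0,"spin":0}]'
```

```text
t: 8.95
eef_pos: [503.1, 120.0, 84.6]
tcp_rot: [3.141, 0.003, -1.149]
ft_force: [-4.9, 26.4, 0.6]
opening: 0.004
```

At its stop. Now across to the right flap.

```bash
python3 -m handwheel '[{"hand":0,"x":-0.008,"y":0.018,"z":0,"spin":0},{"hand":0,"x":-0.008,"y":0.018,"z":0.035,"spin":0},{"hand":0,"x":-0.008,"y":0.018,"z":0.07,"spin":0},{"hand":0,"x":-0.008,"y":0.018,"z":0.105,"spin":0},{"hand":0,"x":0.01,"y":-0.018,"z":0.105,"spin":0},{"hand":0,"x":0.027,"y":-0.055,"z":0.105,"spin":0},{"hand":0,"x":0.044,"y":-0.092,"z":0.105,"spin":0},{"hand":0,"x":0.061,"y":-0.13,"z":0.105,"spin":0},{"hand":0,"x":0.078,"y":-0.167,"z":0.105,"spin":0},{"hand":0,"x":0.095,"y":-0.205,"z":0.105,"spin":0},{"hand":0,"x":0.11,"y":-0.24,"z":0.105,"spin":0},{"hand":0,"x":0.119,"y":-0.267,"z":0.105,"spin":0},{"hand":0,"x":0.119,"y":-0.267,"z":0.105,"spin":0},{"hand":0,"x":0.119,"y":-0.267,"z":0.105,"spin":0}]'
```

```text
t: 10.12
eef_pos: [623.0, -150.9, 189.0]
tcp_rot: [3.141, 0.0, -1.151]
ft_force: [0.2, 1.5, -0.7]
opening: 0.001
```

```bash
python3 -m handwheel '[{"hand":0,"x":0,"y":0,"z":-0.02,"spin":0},{"hand":0,"x":0,"y":0,"z":-0.035,"spin":0},{"hand":0,"x":0,"y":0,"z":-0.05,"spin":0},{"hand":0,"x":0,"y":0,"z":-0.065,"spin":0},{"hand":0,"x":0,"y":0,"z":-0.08,"spin":0},{"hand":0,"x":0,"y":0,"z":-0.093,"spin":0},{"hand":0,"x":0,"y":0,"z":-0.105,"spin":0},{"hand":0,"x":0,"y":0,"z":-0.105,"spin":0},{"hand":0,"x":-0.003,"y":0.006,"z":-0.105,"spin":0},{"hand":0,"x":-0.0055,"y":0.012,"z":-0.105,"spin":0},{"hand":0,"x":-0.007,"y":0.016,"z":-0.105,"spin":0},{"hand":0,"x":-0.009,"y":0.02,"z":-0.105,"spin":0},{"hand":0,"x":-0.009,"y":0.02,"z":-0.105,"spin":0}]'
```

```text
t: 11.2
eef_pos: [614.0, -128.5, 85.3]
tcp_rot: [-3.141, -0.0, -1.148]
ft_force: [0.1, -1.3, -0.1]
opening: 0.005
```

```bash
python3 -m handwheel '[{"hand":0,"x":-0.0004,"y":0.001,"z":0,"spin":0},{"hand":0,"x":-0.0008,"y":0.002,"z":0,"spin":0},{"hand":0,"x":-0.0012,"y":0.003,"z":0,"spin":0},{"hand":0,"x":-0.0012,"y":0.003,"z":0,"spin":0}]'
```

```text
t: 11.53
eef_pos: [613.0, -126.5, 84.7]
tcp_rot: [-3.141, -0.0, -1.149]
ft_force: [0.5, 0.1, -0.4]
opening: 0.007
```

```bash
python3 -m handwheel '[{"hand":0,"x":-0.0004,"y":0.001,"z":0,"spin":0},{"hand":0,"x":-0.0008,"y":0.002,"z":0,"spin":0},{"hand":0,"x":-0.0012,"y":0.003,"z":0,"spin":0},{"hand":0,"x":-0.0012,"y":0.003,"z":0,"spin":0}]'
```

```text
t: 11.87
eef_pos: [612.6, -125.4, 84.7]
tcp_rot: [-3.141, -0.004, -1.149]
ft_force: [5.2, -14.2, -4.0]
opening: 0.003
```

At its stop. Retreating clear and checking.

```bash
python3 -m handwheel '[{"hand":0,"x":0.008,"y":-0.018,"z":0,"spin":0},{"hand":0,"x":0.008,"y":-0.018,"z":0.035,"spin":0},{"hand":0,"x":0.008,"y":-0.018,"z":0.07,"spin":0},{"hand":0,"x":0.008,"y":-0.018,"z":0.11,"spin":0},{"hand":0,"x":0.0,"y":-0.058,"z":0.13,"spin":0},{"hand":0,"x":-0.01,"y":-0.1,"z":0.15,"spin":0},{"hand":0,"x":-0.02,"y":-0.14,"z":0.15,"spin":0},{"hand":0,"x":-0.03,"y":-0.18,"z":0.15,"spin":0},{"hand":0,"x":-0.04,"y":-0.22,"z":0.15,"spin":0},{"hand":0,"x":-0.05,"y":-0.26,"z":0.15,"spin":0},{"hand":0,"x":-0.06,"y":-0.3,"z":0.15,"spin":0},{"hand":0,"x":-0.06,"y":-0.3,"z":0.15,"spin":0}]'; python3 -c "
from h import *
x,y,w=558,-3.6,.422
C=lambda bx,by,z:[x+np.cos(w)*bx-np.sin(w)*by,y+np.sin(w)*bx+np.cos(w)*by,z]
im=[]
for n in('top','side'):
  c=read_camera(n);i=c['img'].copy();cv2.imwrite('pics/'+n+'9.png',i[:,:,::-1])
  for p in proj(c,[C(-86,-116,118),C(-86,116,118),C(-94,40,62),C(-94,-40,62),C(40,124,62),C(-40,124,62),C(40,-124,62),C(-40,-124,62)]):i[int(round(p[1])),int(round(p[0]))]=(255,0,0)
  im.append(i)
A=cv2.resize(im[0][110:330,170:460],None,fx=1.5,fy=1.5,interpolation=0);B=cv2.resize(im[1][95:340,180:375],None,fx=1.8,fy=1.8,interpolation=0)
o=np.zeros((445,800,3),np.uint8);o[:A.shape[0],:A.shape[1]]=A;o[:B.shape[0],440:440+B.shape[1]]=B
cv2.imwrite('pics/m9.png',cv2.convertScaleAbs(o[:,:,::-1],alpha=1.4))"
```

```text
t: 12.87
eef_pos: [549.4, -428.9, 234.0]
tcp_rot: [3.141, -0.0, -1.153]
ft_force: [0.2, 0.7, -0.0]
opening: 0.004
```

View pics/m9.png

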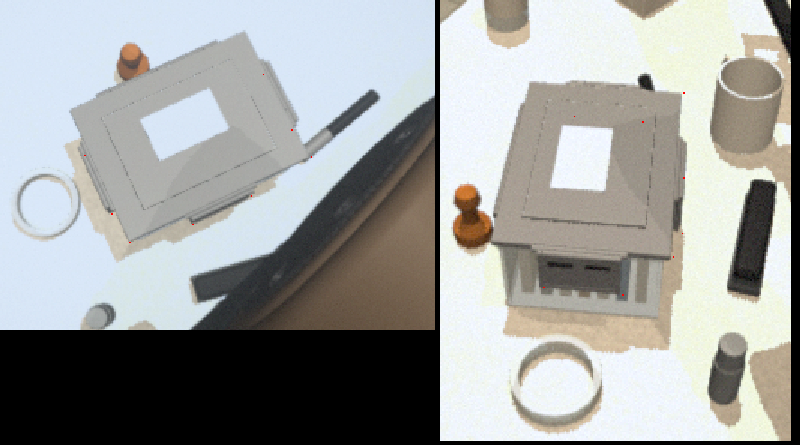

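The side view shows the lid level and its corners on their predicted spots. The left flap's lower edge, at (542,287) to (622,295), lies on the prediction for angle 0. In the top view only hinge strips show at the front and right, and all the bystanders stand as before.

```bash
python3 -c "
from cell import *
print(state()['ft_force'],job_done())"
```

```text
the job is handed in; nothing more can be done
[-0.45380318  0.07947276  0.41560353] None
```

The file box is closed and handed in at about 13 s of the 64 s allowed. I pressed the lid shut first, with all three flaps still out, then folded the front, left and right flaps down.

- **Lid:** it met firm resistance at 31.6 N with the fingertips at 117.8 mm, against the expected 118 mm. In both camera views its corners were within a few millimetres of where a shut lid should put them.
- **Flaps:** each was pushed until it met its stop: front about 9 N, left about 27 N, right about 15 N. That is well above the one to three newtons that move a flap, and the contact positions agreed with flat flaps to about 1–2 mm.
- **Visual check:** the left flap's lower edge matched the flat position in the last pictures. The front and right flaps showed only their hinge edges from above, so their final angles rest mainly on the contact force and position.
- **Bystanders:** none had visibly moved in the last pictures. I checked this by eye only, and the arm hid part of the stapler in the top view.

One move command was refused because its rows were incomplete, and nothing moved. No check failed.

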